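# Clip the red mower cover into the storage rack

## Robot

A 6-joint arm with a two-finger parallel gripper is mounted at the origin on the work surface. World frame = base frame: x ahead of the robot, y to its left, z up, the work surface at z = 0. Lengths are in m, angles in rad, forces in N, time in s.
With the tool pointing down it reaches from about 0.275 to 0.75 m from the base axis. Payload 10.2 kg.
Tool frame: the origin (TCP) lies on the centre line of the jaws, within the pads' length; the fingertips stand 8 mm ahead of it and the grasp point (between the pads) lies 11 mm behind it (robot.tip_extent is the distance from the TCP to the fingertips, in m); z points along the fingers, y is the line along which they close (so a half turn about z gives the same grasp; the last joint's range is limited). The gripper opens to 88 mm and grips with 3 to 60 N. Pads are 18 mm wide; open, the fingers measure 123 mm over their backs; the gripper's body (75 mm by 187 mm) begins 45 mm behind the grasp point.
Start: joints at [1.028, 0.313, 1.498, -0, 1.331, -0.223], TCP at [0.165, 0.498, 0.247] pointing down, gripper open.
Joint ranges: [-2.94, 2.94], [-0.97, 2.17], [0.19, 2.56], [-1.23, 4.37], [0.02, 3.11], [-2.88, 2.88]. Speed limits (rad/s): [2.39, 2.39, 3.01, 3.14, 3.14, 3.14].

## Interface

Orientations are given as a unit quaternion [x, y, z, w].
In Python, from rig import robot gives the robot as it stands. Calls block until the motion is done:
- robot.move_to(position, orientation): joint-space move of the TCP to a pose.
- robot.move_straight(position, rotation=None, velocity=0.15, until_force=None): straight line of the TCP; rotation=None keeps the orientation; velocity is the mean speed in m/s. With until_force (N) it stops when the force on the tool has changed by that much, and returns True; else False.
- robot.move_j(angles): joint-space move.
- robot.move_gripper(opening, f_grip=None): finger opening in m; f_grip is the grip in N (None keeps the last); returns when the fingers have stopped.
- robot.dwell(seconds).
- robot.solve_ik(position, orientation): joint angles nearest the present ones, or None.
- robot.read_camera(name): name is "side" or "top"; returns a dict with "image" (400x640x3 uint8, blue, green, red), "depth" (400x640 float32, m along the optical axis (not along the pixel's ray), 0 where there is no reading), "K" (3x3 intrinsics, pixels), "distortion" ([k1, k2, p1, p2, k3] as OpenCV has them; the pictures are not rectified), "R" (3x3) and "t" (3): a world point X has camera coordinates R X + t. Camera axes: x right, y down, z forward; pixel columns grow to the right and rows downward; lengths in m; the calibration is good to about 2 mm. A picture is of the moment at which its call begins.
A pose or a line that the arm cannot do raises robot.IKError and nothing moves.
- robot.finish_job(): hands the job in; it is judged then, once.
Trained networks look in a picture, given as the dict that the camera call returned (one of the last four; its "shot" number tells which), for a name from the list of things; names that differ only in an ending like _2 or _b are one class to them, and where a whole thing is asked for, a point or a joint stands for the part that bears it (a point fixed in the world has none). Each returns a list of dicts, best first, with "confidence" (0 to 1); they miss things now and then, are a little off and sometimes report something else, mostly with a low value. They report only what shows in the picture. A call takes as long as a camera call. They do not tell look-alikes from the thing itself.
- robot.recognise(picture, query): "point" ([column, row] in pixels, amid what is visible of it).
- robot.silhouettes(picture, query): "mask" (400x640 bool, what is visible of it) and "point" ([column, row] in pixels, amid what is visible of it).
Readings, each from a call of its own:
- robot.get_time_s(): time.
- robot.get_joint_pos(): joint angles.
- robot.get_qd(): joint speeds.
- robot.get_joint_torque(): joint torques, N m.
- robot.get_eef_pos(): TCP position.
- robot.get_eef_rot(): TCP orientation.
- robot.get_force(): force on the tool from outside, world axes, zero at the start.
- robot.get_wrist_torque(): the same for the moment, N m.
- robot.get_grip_width(): finger opening in m.
- robot.get_grip_force(): force on a finger pad.
Only numpy, scipy, OpenCV 4.12 (cv2) and the standard library are available. Lean on these libraries where they do the work, as an engineer would, in place of code of your own. Each camera call takes 0.05 s, during which the arm holds its last target. There are 200 camera calls.

## Task

Take the red mower cover out of its wooden stand and push it straight down, fully home, into the empty spring-clip bay of the blue storage rack, upright and in the middle of the slot. Leave the black cover standing where it is, and let go of the red one when it is in.

Things in the scene. Friction and masses are not known exactly. Their poses are not given: they have to be found in the camera images.
- red_cover (a point): red plastic mower cover (sizes in mm): plate 100 wide (y), 140 high (z), 10 thick (x), both faces alike with black louvres. Point: its centre; z up. Loose, 80 to 170 g. Stands in the groove (16 wide, 20 deep, floor 10 above the table) of a fixed wooden stand 60 x 130, 30 high; the top edge is 150 above the table and free to grip across the thickness from above
- black_cover (a point): black cover, to be left alone: same size and frame as the red one, standing loose in its own wooden stand. Point: its centre
- slot (a point): empty blue bay, in mm 90 (x) x 130 (y), 30 high, with steel spring clips. Point: mid slot on its floor, 6 above the table; z up, y along the slot. A cover at home stands on this floor, centre 70 above the point. Clips: mouth 37 wide at 52 above the table, narrowing to 6 at 20; they spread when it is pushed down (10 to 20 N; its weight alone stops some 17 short) and hold it. Either face may lead
- green_cover (a point): centre of a green cover, same size, filling the other blue bay (both fixed, not to be used). The two stands and two bays form a row across the table in any order, about 180 mm apart, each turned by up to 17 degrees
Not all that is in view belongs to the job. Of the things like the part that bears black_cover, leave any that is green or turquoise; of the rest the larger one is meant.

How it is judged:
At the end, for the whole second after the job is handed in: Red cover released and at rest in the empty bay: lower edge within 6 mm of the floor, centre within 12 mm across and 20 mm along the slot, in line within 12 degrees, upright within 10 degrees. Black cover within 25 mm of its start, upright within 15 degrees (z of red_cover in the frame of slot between 0.064 and 0.076 m and x of red_cover in the frame of slot between -0.012 and 0.012 m and y of red_cover in the frame of slot between -0.02 and 0.02 m and angle between the x axis of red_cover and the x axis of slot, either way round below 0.21 rad and angle between red_cover's own z axis and vertical below 0.18 rad and distance of black_cover from where it was at the start of the episode below 0.025 m and angle between black_cover's own z axis and vertical below 0.26 rad and linear speed of red below 0.02 m/s); the robot touches nothing.
It fails at once if the black cover is moved more than 40 mm (distance of black_cover from where it was at the start of the episode above 0.04 m).
It also fails if it takes over 40 s, if anything falls off the work surface, if the arm or the gripper's body presses on something with over 40 N, if the wrist force passes 120 N, or if a joint passes its speed limit or range.

## Working session

There is one attempt and no reset: what is moved stays moved. The work goes in short steps, each a Python script; the robot and the scene stay as the last script left them, time stands still between calls to the robot, and variables do not carry over. Pictures are saved under pics/ and viewed, at most 10 in all, crops included, and the job is handed in when it is done.

```bash
mkdir -p pics; cat > h.py <<'E'
from rig import robot
import numpy as np, cv2
def cloud(p):
    """world XYZ for each pixel (400x640x3), nan where no depth"""
    h,w=p["depth"].shape
    u,v=np.meshgrid(np.arange(w),np.arange(h))
    n=cv2.undistortPoints(np.stack([u,v],-1).reshape(-1,1,2).astype(np.float64),np.array(p["K"]),np.array(p["distortion"])).reshape(h,w,2)
    d=np.where(p["depth"]>0,p["depth"],np.nan)
    c=np.dstack([n[...,0]*d,n[...,1]*d,d])
    return (c-np.array(p["t"]))@np.array(p["R"])
E
python3 - <<'E'
from h import *
ims=[]
for n in("top","side"):
    p=robot.read_camera(n); X=cloud(p); cv2.imwrite(f"pics/{n}0.png",p["image"])
    print(n,"cam",-np.array(p["R"]).T@np.array(p["t"]))
    for q in("red_cover","black_cover","green_cover","slot"):
        for r in robot.silhouettes(p,q)[:4]:
            m=r["mask"]&(X[...,2]>0.01); P=X[m]; P=P[np.isfinite(P).all(1)]
            print(q,round(r["confidence"],2),np.round(r["point"]),len(P),np.round(np.median(P,0),3) if len(P) else"", np.round(np.percentile(P,[2,98],0),3).tolist() if len(P) else "")
        for r in robot.recognise(p,q)[:3]: print("  rec",q,round(r["confidence"],2),np.round(r["point"]))
E
```

```text
top cam [0.39793603 0.01249074 0.80815925]
red_cover 0.74 [264. 198.] 811 [0.503 0.088 0.124] [[0.496, 0.039, 0.023], [0.513, 0.134, 0.153]]
red_cover 0.66 [442. 161.] 865 [ 0.578 -0.257  0.113] [[0.572, -0.307, 0.024], [0.588, -0.217, 0.152]]
  rec red_cover 0.91 [446. 165.]
black_cover 0.91 [267. 199.] 917 [0.504 0.084 0.116] [[0.496, 0.039, 0.014], [0.536, 0.133, 0.152]]
black_cover 0.9 [274. 138.] 1199 [0.623 0.072 0.099] [[0.603, 0.028, 0.014], [0.643, 0.114, 0.143]]
black_cover 0.57 [214. 250.] 377 [0.409 0.185 0.086] [[0.39, 0.156, 0.015], [0.429, 0.216, 0.107]]
black_cover 0.55 [280. 257.] 179 [0.392 0.057 0.092] [[0.364, 0.042, 0.029], [0.419, 0.07, 0.095]]
  rec black_cover 0.9 [266. 198.]
  rec black_cover 0.68 [213. 248.]
  rec black_cover 0.62 [283. 259.]
green_cover 0.59 [356. 212.] 1312 [ 0.485 -0.097  0.05 ] [[0.44, -0.151, 0.011], [0.538, -0.045, 0.148]]
  rec green_cover 0.82 [355. 214.]
slot 0.68 [180. 177.] 1092 [0.556 0.28  0.03 ] [[0.498, 0.219, 0.01], [0.608, 0.34, 0.054]]
  rec slot 0.84 [179. 177.]
side cam [ 0.05518126 -0.43695908  0.63850453]
red_cover 0.69 [296. 182.] 1703 [0.505 0.081 0.096] [[0.497, 0.037, 0.03], [0.518, 0.133, 0.152]]
black_cover 0.98 [296. 179.] 1675 [0.505 0.08  0.097] [[0.497, 0.037, 0.031], [0.518, 0.132, 0.152]]
black_cover 0.97 [235. 192.] 990 [0.411 0.186 0.062] [[0.393, 0.157, 0.013], [0.43, 0.217, 0.106]]
black_cover 0.89 [336. 168.] 1853 [0.626 0.067 0.082] [[0.606, 0.026, 0.013], [0.647, 0.111, 0.141]]
black_cover 0.59 [261. 229.] 961 [0.391 0.055 0.056] [[0.363, 0.041, 0.012], [0.42, 0.069, 0.094]]
  rec black_cover 0.9 [233. 190.]
  rec black_cover 0.85 [297. 181.]
  rec black_cover 0.8 [260. 227.]
green_cover 0.61 [349. 250.] 3183 [ 0.485 -0.109  0.066] [[0.439, -0.159, 0.011], [0.54, -0.055, 0.147]]
  rec green_cover 0.77 [348. 247.]
slot 0.8 [258. 164.] 609 [0.554 0.281 0.025] [[0.497, 0.235, 0.01], [0.608, 0.341, 0.053]]
  rec slot 0.72 [256. 165.]
```

View pics/top0.png

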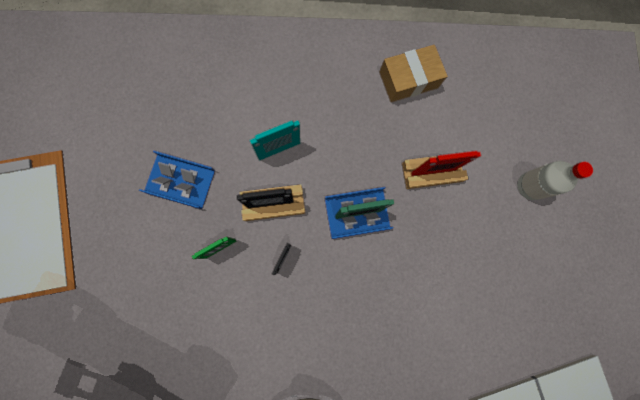

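View pics/side0.png

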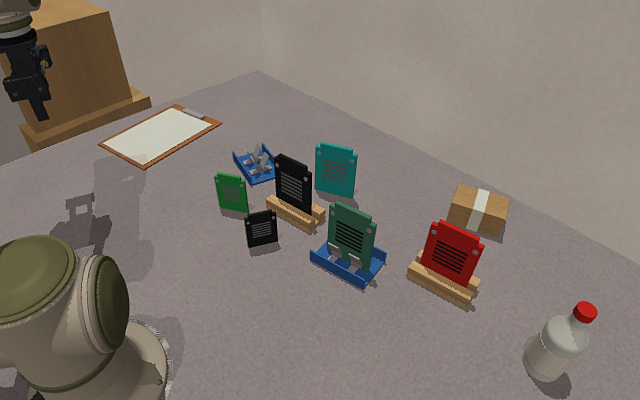

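The top view shows the empty bay at (179,177), red in its stand at (445,163) and the large black in its stand at (267,197). The small black at (281,258) and the teal and bright-green ones are decoys. Next I'll measure the red plate's line and the bay's rectangle.

```bash
cat >> h.py <<'E'
def pca(P):
    """centre, axis (direction of the largest spread), horizontal, y>0"""
    c=P.mean(0); a=np.linalg.svd(P-c,full_matrices=False)[2][0]
    return c,a*np.sign(a[1])
def col(p,X,name):
    b,g,r=[p["image"][...,i].astype(int) for i in range(3)]
    m={"red":(r>2*g)&(r>2*b)&(r>60),"blue":(b>1.5*g)&(b>2*r)&(b>50)}[name]
    return m&np.isfinite(X).all(-1)
def yaw(a): return round(float(np.degrees(np.arctan2(-a[0],a[1]))),1)
E
python3 - <<'E'
from h import *
for n in("top","side"):
    p=robot.read_camera(n); X=cloud(p)
    near=lambda c,r:np.hypot(X[...,0]-c[0],X[...,1]-c[1])<r
    m=col(p,X,"red")&near((.58,-.26),.09)
    for lo,hi in((.03,.07),(.07,.11),(.11,.143),(.146,.16)):
        P=X[m&(X[...,2]>lo)&(X[...,2]<hi)]
        if len(P)>10:
            c,a=pca(P[:,:2]); t=(P[:,:2]-c)@a; s=(P[:,:2]-c)@[a[1],-a[0]]
            print(n,"red",lo,len(P),c.round(4),"yaw",yaw(a),"mid",(c+a*(np.percentile(t,1)+np.percentile(t,99))/2).round(4),np.ptp(t).round(3),np.percentile(s,[2,98]).round(4), P[:,2].max().round(4))
    m=col(p,X,"blue")&near((.555,.28),.1)
    for lo,hi in((-.01,.1),(.024,.036),(.0,.014)):
        P=X[m&(X[...,2]>lo)&(X[...,2]<hi)]
        if len(P)>10:
            r=cv2.minAreaRect(P[:,:2].astype(np.float32)*1000); print(n,"blue",lo,len(P),np.round(r[0],1),np.round(r[1],1),round(r[2],1))
    k=near((.555,.28),.05)&np.isfinite(X).all(-1)&(X[...,2]>.045); P=X[k]; 
    if len(P): print("clip tops",len(P),P.mean(0).round(4))
    if n=="top": cv2.imwrite("pics/bay.png",cv2.resize(p["image"][140:220,130:230],None,fx=6,fy=6,interpolation=cv2.INTER_CUBIC))
E
```

```text
top red 0.03 118 [ 0.5771 -0.2536] yaw 6.8 mid [ 0.5785 -0.265 ] 0.097 [-0.0019  0.0052] 0.07
top red 0.07 87 [ 0.5765 -0.2492] yaw 7.3 mid [ 0.5786 -0.2655] 0.097 [-0.0018  0.0045] 0.11
top red 0.11 210 [ 0.5782 -0.2591] yaw 7.2 mid [ 0.5791 -0.2662] 0.1 [-0.002   0.0054] 0.1429
top red 0.146 205 [ 0.5819 -0.266 ] yaw 8.1 mid [ 0.582  -0.2667] 0.075 [-0.004   0.0045] 0.1546
top blue -0.01 1789 [553.  282.7] [130.8  88.8] 74.7
top blue 0.024 220 [552.7 281.9] [128.5  88.8] 74.7
top blue 0.0 1515 [552.1 283. ] [130.8  87. ] 74.7
clip tops 176 [0.5554 0.2822 0.0512]
side red 0.03 657 [ 0.5803 -0.2693] yaw 8.9 mid [ 0.5802 -0.2684] 0.099 [-0.0021  0.0023] 0.0699
side red 0.07 605 [ 0.5805 -0.2706] yaw 8.7 mid [ 0.5801 -0.2683] 0.099 [-0.0023  0.002 ] 0.1099
side red 0.11 746 [ 0.5805 -0.2693] yaw 8.5 mid [ 0.5804 -0.2683] 0.099 [-0.0025  0.0047] 0.1429
side red 0.146 234 [ 0.5829 -0.2676] yaw 8.5 mid [ 0.5828 -0.2676] 0.075 [-0.0043  0.0062] 0.1532
side blue -0.01 642 [553.1 280.5] [128.6  90.9] 74.7
side blue 0.024 116 [553.3 281.1] [124.2  90.9] 75.0
side blue 0.0 457 [552.1 280.8] [128.6  87.5] 74.8
clip tops 74 [0.5605 0.2806 0.0511]
```

View pics/bay.png

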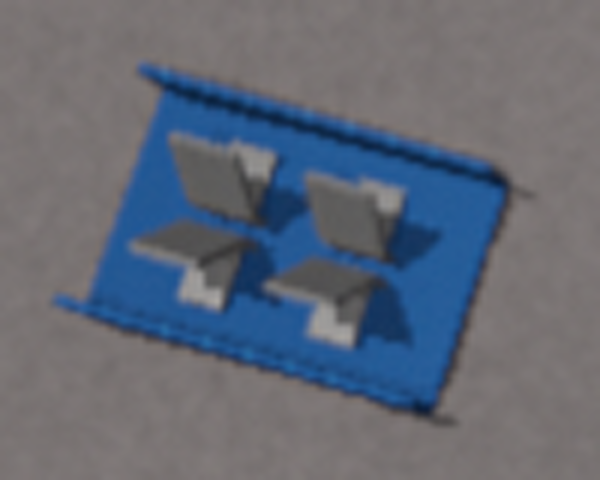

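Bay centre is (0.553, 0.282), yaw −15.3°. The red plate centre is (0.5815, −0.267), yaw 8.5°. Next is the grasp and lift.

```bash
cat >> h.py <<'E'
from scipy.spatial.transform import Rotation
def down(deg):
    """tool down, closing line along the plate's thickness at this yaw; the half turn that keeps joint 6 in"""
    y=np.array([np.cos(np.radians(deg)),np.sin(np.radians(deg)),0]); z=np.array([0,0,-1.])
    return Rotation.from_matrix(np.c_[np.cross(y,z),y,z]).as_quat()
E
python3 - <<'E'
from h import *
for s in(0,180):
    for P,y in(((.5815,-.267,.30),8.5),((.5815,-.267,.121),8.5),((.553,.282,.31),-15.3),((.553,.282,.115),-15.3)):
        q=robot.solve_ik(P,down(y+s)); print(s,None if q is None else np.round(q,2))
s=0 if abs(robot.solve_ik((.5815,-.267,.30),down(8.5))[5])<abs(robot.solve_ik((.5815,-.267,.30),down(188.5))[5]) else 180
print("half",s)
robot.move_to((.5815,-.267,.30),down(8.5+s))
robot.move_straight((.5815,-.267,.119),velocity=.12)
print(robot.move_gripper(0,50),robot.get_grip_width(),robot.get_grip_force(),robot.get_force())
robot.move_straight((.5815,-.267,.16),velocity=.06)
print(robot.move_straight((.5815,-.267,.31),velocity=.12),robot.get_grip_width(),robot.get_grip_force(),robot.get_force(),robot.get_time_s())
for n in("top","side"): cv2.imwrite(f"pics/lift_{n}.png",robot.read_camera(n)["image"])
E
```

```text
0 [-0.61  0.56  1.   -0.    1.58 -0.76]
0 [-0.61  0.67  1.27 -0.    1.19 -0.76]
0 [ 0.28  0.5   1.06 -0.    1.58  0.55]
0 [ 0.28  0.64  1.35 -0.    1.15  0.55]
180 [-0.61  0.56  1.   -0.    1.58  2.38]
180 [-0.61  0.67  1.27 -0.    1.19  2.38]
180 [ 0.28  0.5   1.06 -0.    1.58 -2.59]
180 [ 0.28  0.64  1.35 -0.    1.15 -2.59]
half 0
False 0.009701185067687359 49.89411159418523 [-0.81475081  0.31456415 -0.19853652]
False 0.009938493146507757 49.89798234310001 [ 0.48366665 -0.62315284 -0.91629932] 9.1167
```

View pics/lift_side.png

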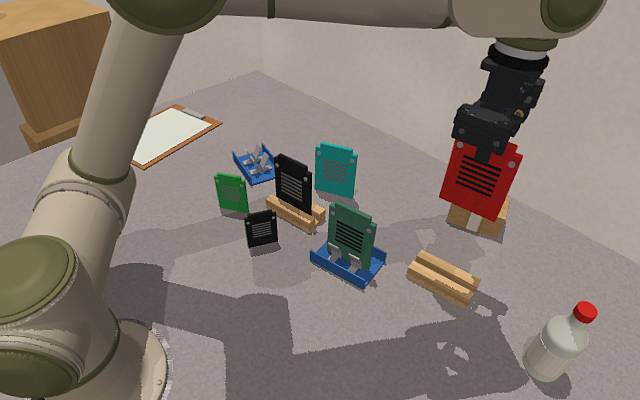

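The red cover is held squarely at (480,175), clear of its stand. I'll carry it over the bay and check the held pose from there.

```bash
python3 - <<'E'
from h import *
robot.move_to((.553,.282,.31),down(-15.3))
robot.move_straight((.553,.282,.20),velocity=.12)   # bottom edge ~ 0.09
robot.dwell(.2)
print(robot.get_eef_pos(),robot.get_grip_width(),robot.get_force(),robot.get_time_s())
for n in("side","top"):
    p=robot.read_camera(n); X=cloud(p); cv2.imwrite(f"pics/over_{n}.png",p["image"])
    m=col(p,X,"red")&(np.hypot(X[...,0]-.553,X[...,1]-.282)<.1); P=X[m]
    if len(P)<30: print(n,len(P)); continue
    c,a=pca(P[:,:2]); q=P[:,:2]-c; ax=np.array([np.cos(np.radians(-15.3)),np.sin(np.radians(-15.3))]); ay=np.array([-ax[1],ax[0]])
    d=P[:,:2]-[.553,.282]; print(n,len(P),"yaw",yaw(a),"along",np.percentile(d@ay,[1,99]).round(4),"across",np.percentile(d@ax,[2,50,98]).round(4),"z",np.percentile(P[:,2],[1,99]).round(4))
    f=np.abs(d@ax)<.012; A=np.c_[P[f,2],d[f]@ay,np.ones(f.sum())]; print("across per z, per along, const",np.linalg.lstsq(A,d[f]@ax,rcond=None)[0].round(3))
    (w:=cv2.minAreaRect(np.c_[d@ay,P[:,2]].astype(np.float32)*1000)); print("face rect",np.round(w[0],1),np.round(w[1],1),round(w[2],1))
E
```

```text
[0.55315298 0.2820536  0.20056261] 0.00941662381754789 [ 0.20715809 -0.36866569 -0.53346293] 12.4667
side 620 yaw -13.4 along [-0.0526  0.043 ] across [-0.0059 -0.0035  0.0041] z [0.0978 0.2342]
across per z, per along, const [ 0.013 -0.03  -0.005]
face rect [ -4.5 180.4] [101.3 168.3] 1.2
top 469 yaw -14.5 along [-0.0517  0.0177] across [-0.006  -0.0036  0.0028] z [0.1004 0.2531]
across per z, per along, const [ 0.012 -0.02  -0.006]
face rect [-12.  194.8] [ 83.8 194.9] 1.4
```

View pics/over_side.png

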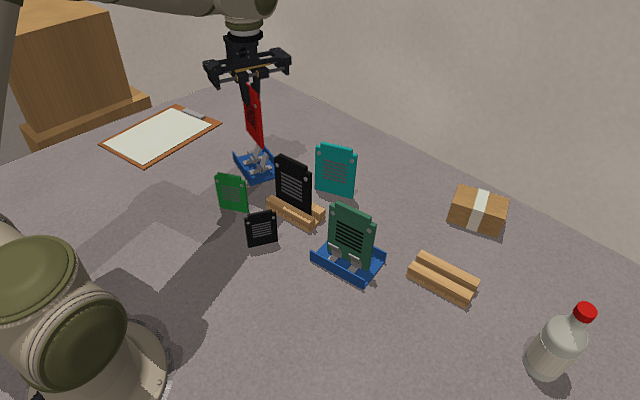

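The held cover is upright, centred within about 2 mm and over the bay, so I'll push it down.

```bash
python3 - <<'E'
from h import *
robot.move_straight((.553,.282,.165),velocity=.1)
print(robot.move_straight((.553,.282,.110),velocity=.03,until_force=32),robot.get_eef_pos(),robot.get_force(),robot.get_grip_width(),robot.get_time_s())
p=robot.read_camera("side"); X=cloud(p); cv2.imwrite("pics/in_side.png",p["image"])
m=col(p,X,"red")&(np.hypot(X[...,0]-.553,X[...,1]-.282)<.08); print("red top",np.percentile(X[m][:,2],[1,90,99]).round(4))
E
```

```text
True [0.55405912 0.28196748 0.11494   ] [-1.99419663 -0.79278002  5.28856219] 0.009968363021335774 14.7083
red top [0.0141 0.1435 0.1478]
```

It stopped on force at TCP z 0.115, which is the expected home height. I'll release, back off and check.

```bash
python3 - <<'E'
from h import *
robot.move_gripper(.05)
x=robot.get_eef_pos(); robot.move_straight((x[0],x[1],.27),velocity=.12); robot.move_to((.30,.40,.32),down(-15.3)); robot.dwell(.3)
ims=[]
ax=np.array([np.cos(np.radians(-15.3)),np.sin(np.radians(-15.3))]); ay=np.array([-ax[1],ax[0]])
for n in("side","top"):
    p=robot.read_camera(n); X=cloud(p); ims.append(p["image"][80:320,100:500])
    m=col(p,X,"red")&(np.hypot(X[...,0]-.553,X[...,1]-.282)<.09); P=X[m]; d=P[:,:2]-[.553,.282]
    print(n,len(P),"yaw",yaw(pca(P[:,:2])[1]),"along",np.percentile(d@ay,[1,99]).round(4),"across",np.percentile(d@ax,[2,50,98]).round(4),"z",np.percentile(P[:,2],[1,50,90,99]).round(4))
    T=P[P[:,2]>.14]; print("top edge z",np.median(T[:,2]).round(4),"across",np.percentile((T[:,:2]-[.553,.282])@ax,[5,50,95]).round(4))
    print("black",[np.round(np.nanmedian(X[r["mask"]],0),3).tolist() for r in robot.silhouettes(p,"black_cover")[:3]])
print(robot.get_time_s()); cv2.imwrite("pics/end.png",cv2.resize(np.vstack(ims),None,fx=1.2,fy=1.2))
E
```

```text
side 589 yaw -13.3 along [-0.052   0.0408] across [-0.005  -0.0031  0.005 ] z [0.0142 0.0981 0.1456 0.1477]
top edge z 0.1463 across [-0.0047 -0.0009  0.0042]
black [[0.626, 0.068, 0.078], [0.411, 0.186, 0.058], [0.391, 0.056, 0.052]]
top 532 yaw -15.0 along [-0.0517  0.0451] across [-0.0044 -0.0024  0.0042] z [0.0192 0.1351 0.1481 0.1496]
top edge z 0.1471 across [-0.0043 -0.0003  0.0041]
black [[0.504, 0.085, 0.122], [0.623, 0.071, 0.097], [0.411, 0.185, 0.082]]
18.5333
```

View pics/end.png

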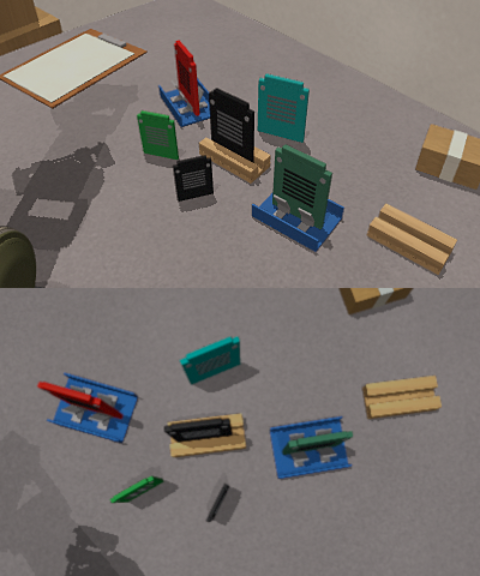

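The red cover (upper left, about (187,75)) stands upright in the bay. Its top edge is at 146–147 mm, so it is home, and the black one hasn't moved.

```bash
python3 -c "
from rig import robot
print(robot.finish_job())"
```

```text
the job is handed in; nothing more can be done
None
```

The red cover is released, upright and fully home in the empty blue bay by the camera check, the black cover is unmoved, and the job was handed in at about 18.5 s; no verdict came back.

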